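# Mesh a grinding cup with its push-to-run grinder and keep it running

### The job

Grind the filled cup: pick up the steel cup with the three lugs round its collar, set it collar-down in the well of the grinder base, turning it until the lugs drop into the three slots, and without ramming it slide it home and push it fully down on the sprung switch. The grinder runs only while the cup is pressed, so finish still gripping the cup upright and holding it pressed fully down. Leave everything else on the counter where it stands.

Things in the scene. Friction and masses are not known exactly. Their poses are not given: they have to be found in the camera images.
- cup_center (a point): Closed steel grinding cup, loose, standing upright on its black plastic blade collar; 130 mm tall, 0.22 to 0.45 kg. The point is its centre, on the axis 65 mm above its underside, z up the axis. Plain round shell 60 mm in diameter from 32 to 118 mm above the underside: grip it there, high up. Collar below it: hollow, 66 mm in diameter, its lowest 10 mm plain.
- cup_lug (a point): Tip of one of the three lugs on the cup's collar, at mid-height of the lug. They point along the cup's +x and at 120 and 240 degrees from it, reach out to 44 mm from the cup's axis, are 12 mm wide with rounded undersides, and stand from 10 to 26 mm above the cup's underside.
- well (a point): Centre of the mouth of the grinder's well, level with the rim, 115 mm above the counter, z up. The grinder is a black block 126 mm square, fixed, with an aluminium ring of 112 mm outer diameter on top. The well is 71 mm in diameter, 33 mm deep. With the lugs out of line with the slots the cup stops with its underside 10 mm below the rim; a low drive dog in the middle fits inside the collar.
- slot (a point): Outer end of one of the three slots in the well's wall, level with the rim. They run straight down, 16 mm wide, out to 46 mm from the axis, along the well's +x and at 120 and 240 degrees from it; any lug fits any slot. With its lugs on the switch pins in the slots the cup's underside is 24 mm below the rim; fully pressed, 29 mm.
- switch (a joint): Travel of the sprung run switch, three black pins, one in each slot, that move together: 0 up, 0.005 m fully down. They start to move at 6 N and are fully down at 12 N in all, more than the cup weighs, so it has to be pushed.
- shaker: Plain steel shaker about as big as the cup, 65 mm in diameter, 122 mm tall, with a holed domed lid and a smooth wall without lugs; loose, not to be moved. Origin at the centre of its underside.
- sundae_glass: Footed dessert glass, 110 mm across, 99 mm tall; loose, to be left alone. Origin under its foot.
- milk_carton: Gable-topped carton, 70 by 70 by 168 mm; loose, to be left alone. Origin under it.
- lidded_tub: Clear plastic tub with a white lid, 126 by 106 by 83 mm; loose, to be left alone. Origin under it.
- sauce_jar: Jar with a black cap, 64 mm in diameter, 105 mm tall; loose, to be left alone. Origin under it.
- spoon: Steel spoon, 200 mm long, lying on the counter; loose, to be left alone. Origin under its middle.
There are look-alikes about, which are no part of the job. Leave any red look-alike of the part that bears well alone.

How it is judged:
By the outcome, as a careful person would: the job done as asked, in the order asked, and still so for the second after the job is handed in, while the arm keeps its last pose, push and grip.
It also fails if it takes over 42 s, if anything falls off the work surface, if the arm or the gripper's body presses on something with over 40 N, if the wrist force passes 120 N, or if a joint passes its speed limit or range.

### The arm

A 6-joint arm with a two-finger parallel gripper is mounted at the origin on the work surface. World frame = base frame: x ahead of the robot, y to its left, z up, the work surface at z = 0. Lengths are in mm, angles in rad, forces in N, time in s.
With the tool pointing down it reaches from about 350 to 975 mm from the base axis. Payload 7.1 kg.
Tool frame: the origin (TCP) lies on the front face of the gripper's body, between the roots of the fingers; the fingertips stand 80 mm ahead of it and the grasp point (between the pads) lies 61 mm ahead of it (ctrl.tcp_to_grasp is the distance from the TCP to the grasp point, in mm); z points along the fingers, y is the direction in which the jaws open and shut (so a half turn about z gives the same grasp; the last joint's range is limited). The gripper opens to 88 mm and grips with 3 to 60 N. Pads are 20 mm wide; open, the fingers measure 115 mm over their backs; the gripper's body (75 mm by 178 mm) begins 61 mm behind the grasp point.
Start: joints at [1.31, 0.423, 1.63, -0, 1.089, -0.019], TCP at [149.625, 606.809, 302.675] pointing down, gripper open.
Joint ranges: [-3, 3], [-0.9, 2.11], [0.09, 2.58], [-1.31, 4.45], [0.11, 2.69], [-2.54, 2.54]. Speed limits (rad/s): [2.39, 2.39, 3.01, 3.14, 3.14, 3.14].

### API

Orientations are given as a rotation vector (axis times angle).
In Python, from workcell import telemetry, get_image, ctrl gives the robot as it stands.
- The arm moves only by the tool send_rows, never from a script. Its argument "rows" is a list of rows, each a list of 5 numbers: the shift along the tool's x, y, z in m, then the turn about the tool's z in rad, then the opening, from -1 (shut) to 1 (fully open). A call has 1 to 5 rows; each row shifts and turns the commanded pose from where the row before left it, along the tool's axes as they then stand; what a row does not reach is not made up. A row lasts 1/10 s, in which the tool goes at most 50 mm and 8.59 degrees, less where a joint would pass 70% of its speed; a pose out of reach is approached as far as the arm can. A call with a gripper value outside its range is refused whole. The fingers move at their own pace and stop on an object; the grip force is fixed at half the most. Time passes only in rows, so rows that do not move let the fingers close. It gives the time, the measured TCP pose, the force and the opening at its end, in the units of the state.
- telemetry.get_obs(): the state, without advancing time (a new reading comes with each control period).
- get_image(name): name is "scene" or "top" or "wrist"; returns a dict with "color" (480x640x3 uint8, blue, green, red), "z_map" (480x640 float32, mm along the optical axis (not along the pixel's ray), 0 where there is no reading), "camera_matrix" (3x3 intrinsics, pixels), "k1" (the pictures are not rectified: a ray, as slopes to the right and down, at radius r is drawn at 1 + k1 r^2 times it, then the intrinsics apply), "rvec" (rotation vector, rad) and "tvec" (3), from world to camera coordinates, as OpenCV has them. Camera axes: x right, y down, z forward; pixel columns grow to the right and rows downward; lengths in mm; the calibration is good to about 2 mm. A picture is of the moment at which its call begins.
- ctrl.close_job(): hands the job in, once; it reports no verdict.
The state is a dict: "t": time; "qpos": joint angles; "qvel": joint speeds; "joint_torque": joint torques, N m; "ee_pos": TCP position; "orientation": TCP orientation; "ft_force": force on the tool from outside, world axes, zero at the start; "moment": the same for the moment, N m; "width": finger opening in mm.
Only numpy, scipy, OpenCV 4.12 (cv2) and the standard library are available. Lean on these libraries where they do the work, as an engineer would, in place of code of your own. Each camera call takes 0.05 s, during which the arm holds its last target.

## Working session

There is one attempt and no reset: what is moved stays moved. The work goes in short steps, Python scripts to look and compute and a tool call to move; the robot and the scene stay as the last step left them, time stands still between calls to the robot, and variables do not carry over. Pictures are saved under pics/ and viewed, and the job is handed in when it is done.

Besides the shell and the picture viewer there is one more tool, called after "Request:" in YAML: its name, and indented under it one key for each argument. send_rows: Moves the arm, as the interface text tells. Its arguments: {"type":"object","properties":{"rows":{"type":"array"}},"required":["rows"]}

```bash
mkdir -p pics; ls
cat > h.py <<'E'
import numpy as np, cv2
from workcell import telemetry, get_image, ctrl
def grab(n,tag):
    im=get_image(n); cv2.imwrite(f'pics/{tag}.png',im['color']); np.savez(f'pics/{tag}.npz',**{k:np.asarray(v) for k,v in im.items()}); return im
def load(tag): 
    d=np.load(f'pics/{tag}.npz'); return {k:d[k] for k in d.files}
def ray(im,uv):
    uv=np.atleast_2d(np.asarray(uv,float)); K=np.asarray(im['camera_matrix']); k=float(im['k1'])
    p=cv2.undistortPoints(uv.reshape(-1,1,2),K,np.array([k,0,0,0,0.])).reshape(-1,2)
    R,_=cv2.Rodrigues(np.asarray(im['rvec'],float)); t=np.asarray(im['tvec'],float).reshape(3)
    d=np.c_[p,np.ones(len(p))]@R; o=-R.T@t
    return o,d
def onz(im,uv,z):
    o,d=ray(im,uv); return o+d*((z-o[2])/d[:,2])[:,None]
def depthpts(im,uv):
    uv=np.atleast_2d(uv).astype(int); o,d=ray(im,uv); z=im['z_map'][uv[:,1],uv[:,0]]; return o+d*z[:,None]
def proj(im,P):
    q,_=cv2.projectPoints(np.atleast_2d(np.asarray(P,float)),np.asarray(im['rvec'],float),np.asarray(im['tvec'],float),np.asarray(im['camera_matrix']),np.array([float(im['k1']),0,0,0,0.])); return q.reshape(-1,2)
E
python3 - <<'E'
from h import *
for n in('scene','top','wrist'):
    im=grab(n,n+'0'); R,_=cv2.Rodrigues(np.array(im['rvec'],float)); print(n,im['camera_matrix'][0][0],im['k1'],-R.T@np.array(im['tvec']).ravel())
print(telemetry.get_obs())
E
```

```text
pics
scene 498.89701121139507 -0.11898871118509907 [ 904.65567716 -628.5110744  1142.74219475]
top 465.74233682553046 -0.00831390033348729 [ 418.51130843   10.11270658 1340.45844287]
wrist 359.3304828569465 -0.06180455425866132 [ 70.39515455 627.25748337 384.34080937]
{'t': 0.15, 'qpos': array([ 1.31001213e+00,  4.23688971e-01,  1.63046164e+00, -1.05116689e-05,
        1.08858980e+00, -1.89899625e-02]), 'qvel': array([-4.68855581e-05, -1.77005992e-03, -1.66357837e-03,  1.43781021e-03,
        1.94481545e-03, -7.67847233e-05]), 'joint_torque': array([ 5.60111573e-05, -5.44986212e+01, -2.73916376e+01,  6.43258961e-02,
        2.04007945e-02, -4.64584718e-05]), 'ee_pos': array([149.54342297, 606.52325977, 302.0861849 ]), 'orientation': array([-3.78859089e-01, -3.11851237e+00,  1.78722886e-03]), 'ft_force': array([-0.5114741 , -0.76397596,  0.07862608]), 'moment': array([-0.01012726, -0.03719782,  0.01522884]), 'width': 88.0273182346073}
```

View pics/scene0.png

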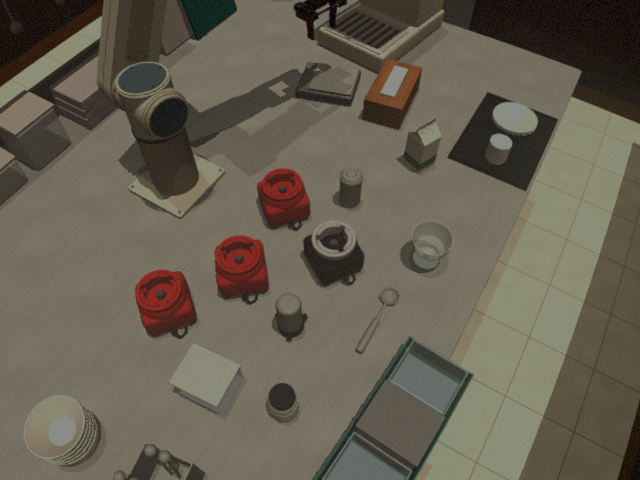

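View pics/top0.png

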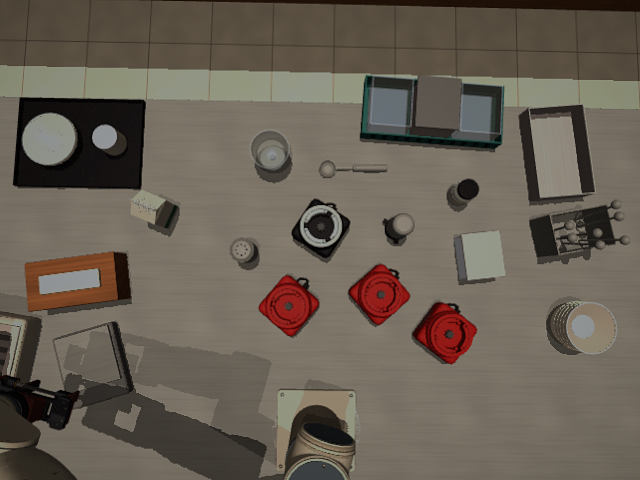

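View pics/wrist0.png

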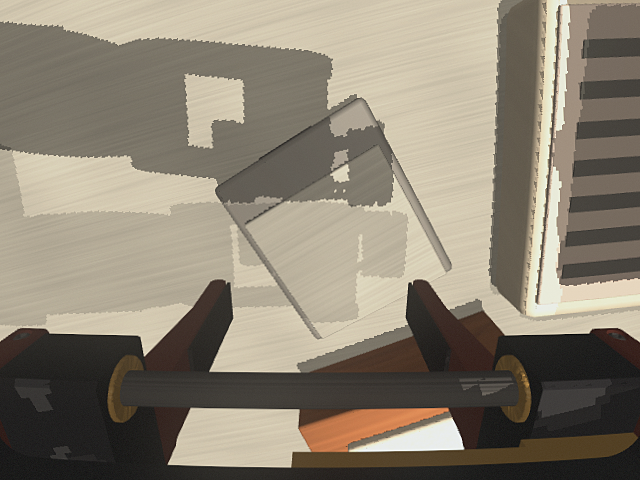

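The scene view shows the black grinder at (334,250), with three red look-alikes at (284,195), (242,265) and (165,300). There are two cup-like cylinders:
- **(289,312) in scene / (399,226) in top:** a plain top on a dark collar.
- **(350,187) in scene / (243,250) in top:** a holed lid, so this is the shaker.

The first fits the cup. I'll enlarge it to confirm and look at the grinder's slots.

Run:
```python
from h import *
s=load('scene0')['color'];t=load('top0')['color']
a=cv2.resize(s[280:345,250:330],(400,325),interpolation=cv2.INTER_CUBIC)
b=cv2.resize(t[200:250,368:430],(400,325),interpolation=cv2.INTER_CUBIC)
c=cv2.resize(s[210:290,295:375],(400,275),interpolation=cv2.INTER_CUBIC)
d=cv2.resize(t[193:263,285:357],(400,275),interpolation=cv2.INTER_CUBIC)
o=np.vstack([np.hstack([a,b]),np.hstack([c,d])]); o=np.clip(o.astype(float)*1.8,0,255).astype(np.uint8)
cv2.imwrite('pics/crop1.png',o)
```

```text
(no output)
```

View pics/crop1.png

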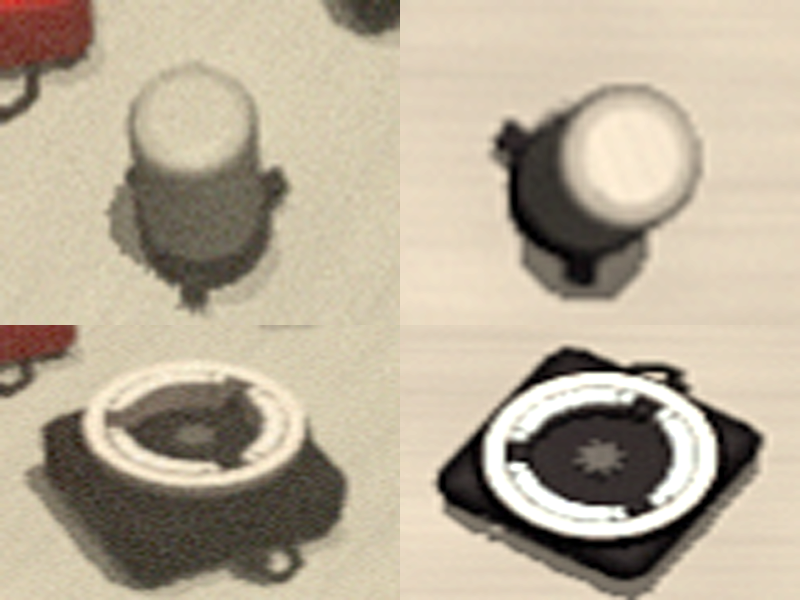

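The crop confirms it: the cup at scene (289,312) / top (399,226) has a black collar with lugs at about top (385,221) and (396,241). The black grinder has three slots in its ring, at about top (306,225), (329,213) and (328,240). Next I'll measure both.

Run:
```python
from h import *
t=load('top0');s=load('scene0')
g=cv2.cvtColor(t['color'],cv2.COLOR_BGR2GRAY)
def blob(g,r,th):
    y0,y1,x0,x1=r; m=(g[y0:y1,x0:x1]>th).astype(np.uint8)
    cs,_=cv2.findContours(m,cv2.RETR_EXTERNAL,cv2.CHAIN_APPROX_NONE); c=max(cs,key=cv2.contourArea); h=cv2.convexHull(c)
    e=cv2.fitEllipse(h.astype(np.float32)); return np.array(e[0])+[x0,y0],e[1],cv2.contourArea(h)
print(g[193:263:6,285:357:6])
# cup top via depth
for n,im,r in(('top',t,(200,250,368,430)),('scene',s,(280,345,250,330))):
    y0,y1,x0,x1=r; vv,uu=np.mgrid[y0:y1,x0:x1]; P=depthpts(im,np.c_[uu.ravel(),vv.ravel()])
    top=P[(P[:,2]>120)&(P[:,2]<140)]; print(n,'cuptop',len(top),top.mean(0),top.min(0),top.max(0)); (c,rr)=cv2.minEnclosingCircle(top[:,:2].astype(np.float32)); print(c,rr)
for n,im,r in(('top',t,(193,263,285,357)),('scene',s,(210,290,295,375))):
    y0,y1,x0,x1=r; vv,uu=np.mgrid[y0:y1,x0:x1]; P=depthpts(im,np.c_[uu.ravel(),vv.ravel()])
    top=P[(P[:,2]>108)&(P[:,2]<124)]; (c,rr)=cv2.minEnclosingCircle(top[:,:2].astype(np.float32)); print(n,'ring',len(top),top.mean(0),c,rr)
lug=onz(t,[[384.7,220.8],[395.9,241.5]],18); print('lugs',lug)
sl=onz(t,[[306.1,225.3],[329.1,213.4],[327.7,240.1]],115); c=onz(t,[[321,226]],115); print('slots',sl,c)
for p in sl: print(np.degrees(np.arctan2(*(p-sl.mean(0))[[1,0]])),np.linalg.norm(p-sl.mean(0)))
lc=onz(s,[[250+280/5,280+185/5],[250+195/5,280+298/5]],18);print('scene lugs',lc)
sc=onz(s,[[295+115/5,210+(415-325)/3.44],[295+238/5,210+(388-325)/3.44],[295+235/5,210+(462-325)/3.44]],112);print(sc, sc.mean(0))
for n,P in(('shaker',onz(t,[[243,250]],110)),('glass',onz(t,[[271,152]],90)),('jar',onz(t,[[467,188]],105))): print(n,P)
```

```text
[[118 119 119 119 120 119 120 120 121 121 118 117]
 [117 118 117 116 117  23 121 122 121 121 121 119]
 [119 118 118 118   9  40 133  19  14 124 122 121]
 [118 118 116 107 154 155 158  69 155 123 118 117]
 [119 119 117 157 150  13  27  10 144 131  35 117]
 [121 119  12 127  20  27  48  27  45 155  24 123]
 [122 113  24 129  24  28  54  25  67 156   6 120]
 [122 104  21 159 155  28  30  28 158 122  61 120]
 [125 126  52   2 155 132 156  28 157  37 118 120]
 [122 123 123  61   3   5  55   2   9 110 117 117]
 [121 121 122 119 104  59  11  20  61 119 119 120]
 [120 119 119 119 118 120  62  65 120 119 117 119]]
top cuptop 378 [ 565.86719564 -219.33919133  128.94738303] [ 538.42257961 -249.47029358  120.4415401 ] [ 595.08961361 -190.54134332  136.68092732]
(566.2821044921875, -220.01644897460938) 29.715700149536133
scene cuptop 446 [ 567.15914497 -223.94341976  128.2936598 ] [ 536.66073425 -251.22614022  120.05584761] [ 594.34135345 -194.47783278  135.50272169]
(565.7312622070312, -222.44284057617188) 29.179317474365234
top ring 744 [559.22202999  -3.77520092 115.80307626] (559.054260253906
[... 260 characters left out ...]
[558.27345117  35.69231031 115.        ]
 [591.15978503 -24.71835912 115.        ]
 [519.98459257 -22.08854415 115.        ]] [[557.12134153  -3.77556067 115.        ]]
87.38283642659815 39.438311310762565
-31.20748578958561 40.55572837347915
-153.25976105811387 40.857497113048886
scene lugs [[ 588.58465351 -187.50163961   18.        ]
 [ 585.84799607 -259.96772077   18.        ]]
[[520.73214664 -19.40005434 112.        ]
 [561.45209915  33.97910025 112.        ]
 [593.03455035 -23.59602032 112.        ]] [558.40626538  -3.00565814 112.        ]
shaker [[490.19837528 201.12634836 110.        ]]
glass [[761.39479929 136.2718711   90.        ]]
jar [[ 668.66841803 -396.55946708  105.        ]]
```

Request:
send_rows:
  rows:
    - [-0.037,-0.029,0,0,1]
    - [-0.037,-0.029,0,0,1]
    - [-0.037,-0.029,0,0,1]
    - [-0.037,-0.029,0,0,1]
    - [-0.037,-0.029,0,0,1]

```text
t: 0.65
ee_pos: [295.2, 420.1, 302.6]
orientation: [-0.378, -3.119, 0.0]
ft_force: [0.5, 0.2, -0.6]
width: 87.8
```

Request:
send_rows:
  rows:
    - [-0.037,-0.029,0,0,1]
    - [-0.037,-0.029,0,0,1]
    - [-0.037,-0.029,0,0,1]
    - [-0.037,-0.029,0,0,1]
    - [-0.037,-0.029,0,0,1]

```text
t: 1.15
ee_pos: [440.2, 234.9, 302.7]
orientation: [0.379, 3.119, 0.0]
ft_force: [0.6, 1.4, -0.0]
width: 87.7
```

Request:
send_rows:
  rows:
    - [-0.037,-0.029,0,0,1]
    - [-0.037,-0.029,0,0,1]
    - [-0.037,-0.029,0,0,1]
    - [-0.037,-0.029,0,0,1]
    - [-0.037,-0.029,0,0,1]

```text
t: 1.65
ee_pos: [585.2, 49.8, 302.5]
orientation: [-0.379, -3.118, -0.0]
ft_force: [0.2, 0.5, -0.2]
width: 88.0
```

Request:
send_rows:
  rows:
    - [-0.034,-0.03,0,0,1]
    - [-0.034,-0.03,0,0,1]
    - [0,0,0,0,1]
    - [0,0,0,0,1]

```text
t: 2.05
ee_pos: [635.9, -23.8, 302.0]
orientation: [-0.382, -3.117, -0.0]
ft_force: [0.1, -0.4, -0.2]
width: 88.0
```

Run:
```python
from h import *
im=grab('wrist','w1'); o=telemetry.get_obs(); print(o['t'],o['qpos'],o['ee_pos'],o['orientation'],o['ft_force'])
R,_=cv2.Rodrigues(np.array(im['rvec'],float)); print(-R.T@np.array(im['tvec']).ravel(),R)
```

```text
2.1 [-5.47770053e-02  4.40008363e-01  1.60444711e+00  3.12338821e-04
  1.09862855e+00 -1.38321889e+00] [635.37359978 -22.85686465 302.06725955] [-3.79798094e-01 -3.11703292e+00 -2.80239327e-04] [-0.04968828  0.27309088 -0.39929766]
[556.82990355  -2.9552954  384.4124094 ] [[ 0.24196043  0.97028477 -0.00161806]
 [ 0.92705029 -0.23068614  0.29557006]
 [ 0.28641387 -0.07301628 -0.95531969]]
```

View pics/w1.png

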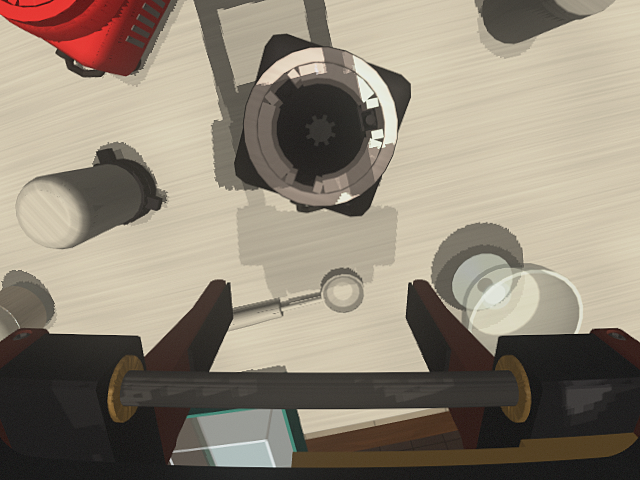

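The wrist view shows the grinder's ring at about (321,128), with slots near (286,92), (372,120) and (311,182). The cup is at left, with lugs near (105,155) and (160,200). I'll enlarge the ring and measure it.

Run:
```python
from h import *
im=load('w1'); c=im['color'][40:220,230:410]
a=np.clip(cv2.resize(c,(600,600),interpolation=cv2.INTER_CUBIC).astype(float)*1.3,0,255).astype(np.uint8)
cv2.imwrite('pics/crop2.png',a)
# rectify z=115 plane about (559,-4): 5 px/mm, ring view (metric unwrapping of rays)
P=np.mgrid[0:600,0:600]; X=559+(300-P[0])/5.; Y=-4+(300-P[1])/5.
q=proj(im,np.c_[X.ravel(),Y.ravel(),np.full(X.size,115.)]).astype(np.float32)
r=cv2.remap(im['color'],q[:,0].reshape(600,600),q[:,1].reshape(600,600),cv2.INTER_LINEAR)
cv2.imwrite('pics/rect2.png',r)
# ring by depth
vv,uu=np.mgrid[30:230,220:430]; D=depthpts(im,np.c_[uu.ravel(),vv.ravel()]); m=(D[:,2]>110)&(D[:,2]<120); t=D[m]
print(len(t),np.median(t[:,2])); print(cv2.minEnclosingCircle(t[:,:2].astype(np.float32)))
# inner well radius/edges by angle in rectified gray
```

```text
10397 115.19640422501806
((557.8317260742188, -2.9871909618377686), 56.24901580810547)
```

View pics/crop2.png

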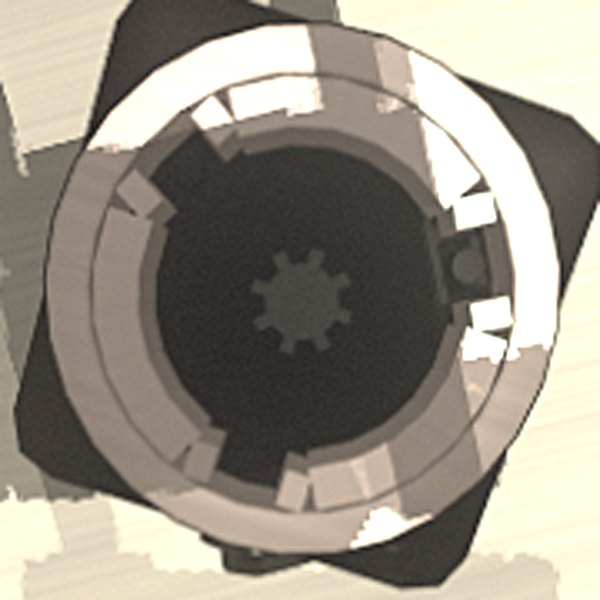

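View pics/rect2.png

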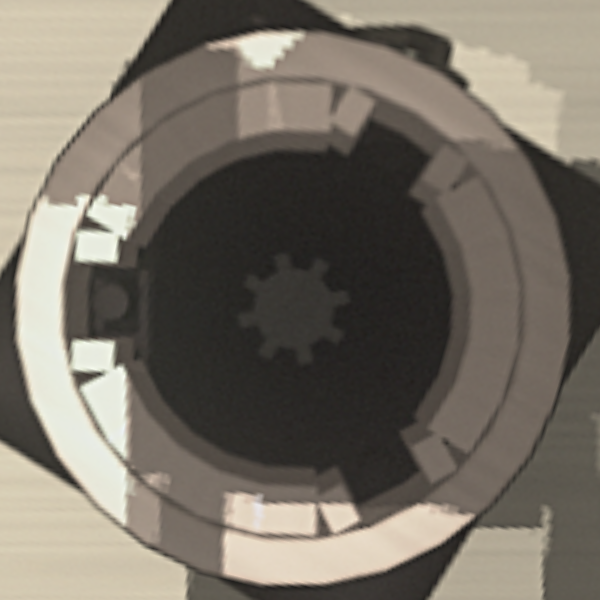

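Run:
```python
from h import *
im=load('w1'); g=cv2.cvtColor(im['color'],cv2.COLOR_BGR2GRAY).astype(np.float32)
th=np.radians(np.arange(-180,180,.25))
for C in((557.7,-2.9),):
  for r in(40,42,44):
    q=proj(im,np.c_[C[0]+r*np.cos(th),C[1]+r*np.sin(th),np.full(th.size,115.)]).astype(np.float32)
    v=cv2.remap(g,q[:,:1],q[:,1:],cv2.INTER_LINEAR).ravel()
    d=(v<50).astype(int); e=np.flatnonzero(np.diff(d)); print(r,np.degrees(th[e]).round(1), v.min(),v.max())
a=cv2.resize(im['color'][130:260,5:180],(800,594),interpolation=cv2.INTER_CUBIC)
cv2.imwrite('pics/crop3.png',np.clip(a.astype(float)*1.5,0,255).astype(np.uint8))
```

```text
40 [-162.8 -142.8  -42.   -28.   -27.8  -22.2   78.5   79.5] 37.341797 244.17383
42 [] 66.75391 246.25
44 [] 60.953125 243.75684
```

View pics/crop3.png

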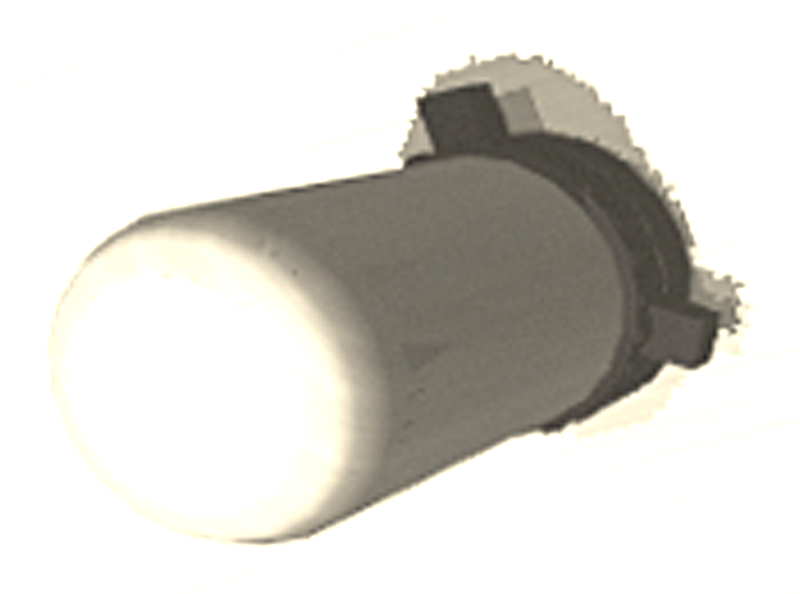

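Run:
```python
from h import *
im=load('w1'); k=800/175
c=lambda x,y:[5+x/k,130+y/k]
A=onz(im,[c(418,97),c(490,84)],26); B=onz(im,[c(718,314),c(706,345)],26)
print(A,B)
vv,uu=np.mgrid[165:262,5:110]; D=depthpts(im,np.c_[uu.ravel(),vv.ravel()]); t=D[(D[:,2]>124)&(D[:,2]<136)]; t18=D[(D[:,2]>112)&(D[:,2]<136)]
print(len(t),t.mean(0),cv2.minEnclosingCircle(t18[:,:2].astype(np.float32)))
C=np.array(cv2.minEnclosingCircle(t18[:,:2].astype(np.float32))[0])
for C in (C,(566,-221)):
  for P in(A,B):
    m=P.mean(0)[:2]-C; print(np.degrees(np.arctan2(m[1],m[0])),np.hypot(*m))
# shell circle fit 40..110 z
s=D[(D[:,2]>45)&(D[:,2]<112)]; M=np.c_[2*s[:,:2],np.ones(len(s))]; x=np.linalg.lstsq(M,(s[:,:2]**2).sum(1),rcond=None)[0]; print('fit',x[:2],np.sqrt(x[2]+x[0]**2+x[1]**2),len(s))
```

```text
[[ 520.71480318 -223.31405016   26.        ]
 [ 522.42410166 -206.35501871   26.        ]] [[ 582.74354951 -175.13062047   26.        ]
 [ 588.68831799 -180.37050536   26.        ]]
3655 [ 564.01009263 -215.3322983   129.27211785] ((564.400390625, -217.92832946777344), 29.87114715576172)
175.86854559214825 42.942529444501645
62.05267179799319 45.481922826034086
172.09972468394278 44.856287449307
65.4933860110523 47.53137755064411
fit [ 564.72422791 -219.66310348] 29.648499149286632 1615
```

Request:
send_rows:
  rows:
    - [0.0043,-0.0415,0,0,1]
    - [0.0043,-0.0415,0,0,1]
    - [0.0043,-0.0415,0,0,1]
    - [0.0043,-0.0415,0,0,1]
    - [0.0043,-0.0415,0,0,1]

```text
t: 2.6
ee_pos: [564.4, -218.7, 302.9]
orientation: [-0.375, -3.119, -0.0]
ft_force: [0.6, -0.4, -0.0]
width: 87.7
```

Request:
send_rows:
  rows:
    - [0,0,0,0,1]
    - [0,0,0,0,1]

```text
t: 2.8
ee_pos: [564.9, -218.5, 302.8]
orientation: [-0.38, -3.118, -0.001]
ft_force: [0.9, 0.1, 0.6]
width: 87.8
```

Run:
```python
from h import *
im=grab('wrist','w2'); o=telemetry.get_obs(); print(o['t'],o['qpos'],o['ee_pos'],o['orientation'],o['ft_force'])
c=proj(im,[[565,-219.5,26]])[0]; print(c, proj(im,[[565,-219.5,130]]))
x0=int(c[0])-80;y0=int(c[1])-70
cv2.imwrite('pics/crop4.png',np.clip(cv2.resize(im['color'][y0:y0+120,x0:x0+160],(800,600),interpolation=cv2.INTER_CUBIC).astype(float)*1.5,0,255).astype(np.uint8)); print(x0,y0)
```

```text
2.85 [-3.87675250e-01  3.95236558e-01  1.67351228e+00  5.03539413e-04
  1.07315901e+00 -1.71762754e+00] [ 565.32051705 -217.87931594  302.75387622] [-3.77755646e-01 -3.11861002e+00 -8.00993940e-04] [-0.25901859  0.09058491  0.01521656]
[317.29476619 212.52638929] [[316.55780476 243.68082368]]
237 142
```

View pics/w2.png

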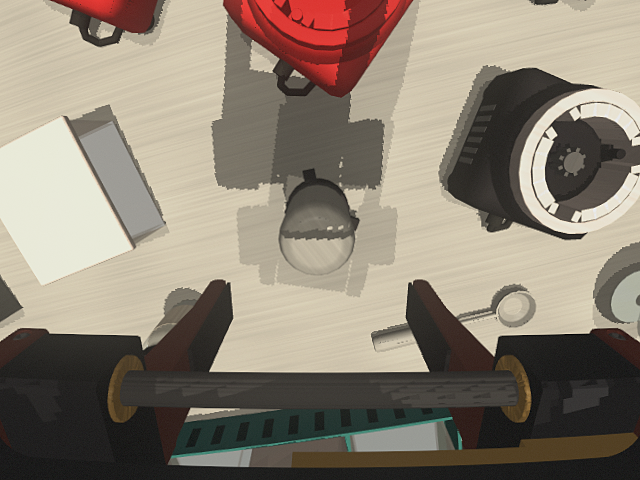

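View pics/crop4.png

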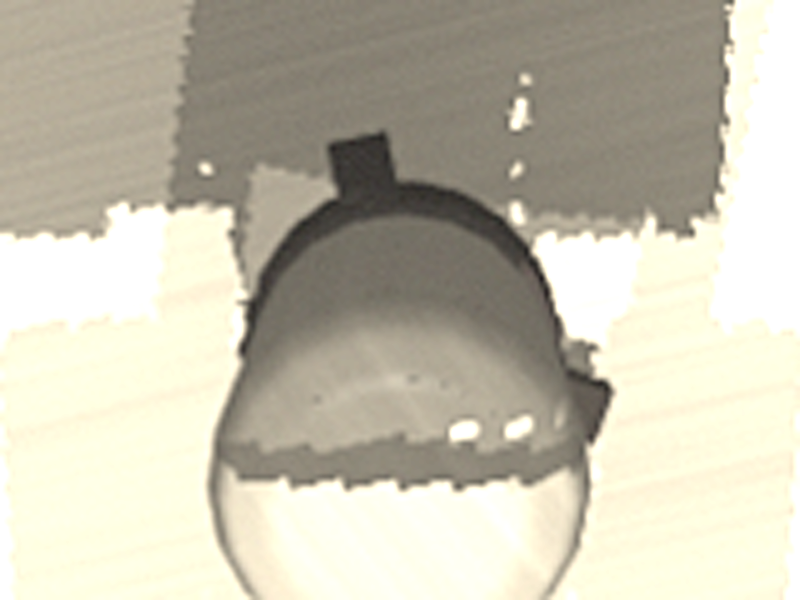

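Run:
```python
from h import *
im=load('w2'); k=5.
c=lambda x,y:[237+x/k-.4,142+y/k-.4]
for z in(14,18,26):
  A=onz(im,[c(328,145),c(387,132)],z); B=onz(im,[c(338,198),c(398,182)],26); print(z,A[:,:2].round(1).tolist(), np.hypot(*(A[0]-A[1])[:2]))
  m=A.mean(0)[:2]
  for C in((565,-219.5),(565,-218),(564.5,-220.5)):
    v=m-C; print('   ',C,np.degrees(np.arctan2(v[1],v[0])).round(1),np.hypot(*v).round(1))
  e=A[1]-A[0]; print('   edge normal',np.degrees(np.arctan2(-e[0],e[1])))
Bm=onz(im,[c(612,392),c(595,440)],22); print('B',Bm)
vv,uu=np.mgrid[165:285,260:375]; D=depthpts(im,np.c_[uu.ravel(),vv.ravel()])
t=D[(D[:,2]>126)&(D[:,2]<136)]; print(len(t),t.mean(0),t[:,:2].min(0),t[:,:2].max(0)); t=D[D[:,2]>110]; print(cv2.minEnclosingCircle(t[:,:2].astype(np.float32)),t[:,:2].min(0),t[:,:2].max(0))
```

```text
14 [[521.3, -224.6], [521.7, -212.2]] 12.361635628352973
    (565, -219.5) 178.6 43.5
    (565, -218) -179.5 43.5
    (564.5, -220.5) 177.2 43.1
   edge normal -1.6513470682388134
18 [[520.9, -224.3], [521.3, -212.1]] 12.228412216055192
    (565, -219.5) 178.3 43.9
    (565, -218) -179.7 43.9
    (564.5, -220.5) 177.0 43.4
   edge normal -1.651347068238876
26 [[520.2, -223.7], [520.5, -211.8]] 11.961965391459628
    (565, -219.5) 177.8 44.7
    (565, -218) 179.7 44.7
    (564.5, -220.5) 176.4 44.2
   edge normal -1.6513470682384612
B [[ 584.02095957 -179.51409135   22.        ]
 [ 593.31455961 -185.14989721   22.        ]]
3578 [ 563.00294268 -219.56082099  129.28627374] [ 537.69639976 -246.75599824] [ 590.83087859 -192.92518971]
((538.42041015625, -212.33685302734375), 54.60688018798828) [ 485.78267469 -249.7508923 ] [ 592.12263971 -190.18053969]
```

Request:
send_rows:
  rows:
    - [0,-0.0017,0.03,0,1]
    - [0,0,0.035,0,1]
    - [0,0,0.035,0,1]
    - [0,0,0.028,0,1]
    - [0,0,0.015,0,1]

```text
t: 3.35
ee_pos: [564.5, -218.4, 157.3]
orientation: [-0.374, -3.116, -0.002]
ft_force: [-0.2, 0.9, 0.2]
width: 88.1
```

Request:
send_rows:
  rows:
    - [0,0,0,0,1]
    - [0,0,0,0,0.4]
    - [0,0,0,0,0.3]
    - [0,0,0,0,-1]
    - [0,0,0,0,-1]

```text
t: 3.85
ee_pos: [565.5, -221.1, 160.8]
orientation: [0.379, 3.117, -0.001]
ft_force: [0.5, 1.7, 1.1]
width: 59.9
```

Request:
send_rows:
  rows:
    - [0,0,0,0,-1]
    - [0,0,0,0,-1]
    - [0,0,0,0,-1]

```text
t: 4.15
ee_pos: [565.6, -221.2, 160.7]
orientation: [0.379, 3.117, -0.001]
ft_force: [-0.1, 1.7, 6.5]
width: 59.4
```

Request:
send_rows:
  rows:
    - [0,0,-0.015,0,-1]
    - [0,0,-0.03,-0.13,-1]
    - [0,0,-0.035,-0.13,-1]
    - [0,0,-0.035,-0.13,-1]
    - [0,0,-0.03,-0.13,-1]

```text
t: 4.65
ee_pos: [564.7, -220.9, 307.0]
orientation: [-0.444, 3.11, -0.0]
ft_force: [0.1, -0.4, -2.5]
width: 59.3
```

Request:
send_rows:
  rows:
    - [0,0,0,0,-1]
    - [0,0,0,0,-1]

```text
t: 4.85
ee_pos: [564.6, -220.9, 304.9]
orientation: [-0.431, 3.111, -0.0]
ft_force: [-1.1, 0.4, -4.4]
width: 59.4
```

```bash
cat >> h.py <<'E'
def goto(o,x,y):
    R,_=cv2.Rodrigues(o['orientation']); d=R.T@np.array([x-o['ee_pos'][0],y-o['ee_pos'][1],0]); return d, np.degrees(np.arctan2(R[1,1],R[0,1]))
E
python3 - <<'E'
from h import *
im=grab('wrist','w3'); o=telemetry.get_obs(); print(o['t'],o['qpos'],o['ee_pos'],o['ft_force'],o['width']); print(goto(o,557.8,-3))
E
```

```text
4.9 [-3.92457824e-01  3.94635651e-01  1.67215190e+00 -4.17745466e-06
  1.07667057e+00 -2.23886932e+00] [ 564.15771267 -220.64406576  303.64794312] [-0.55108508  0.51056701 -4.10973176] 59.5467323660168
(array([-5.31122065e+01,  2.11159717e+02,  1.65509307e-01]), np.float64(105.79165134970611))
```

View pics/w3.png

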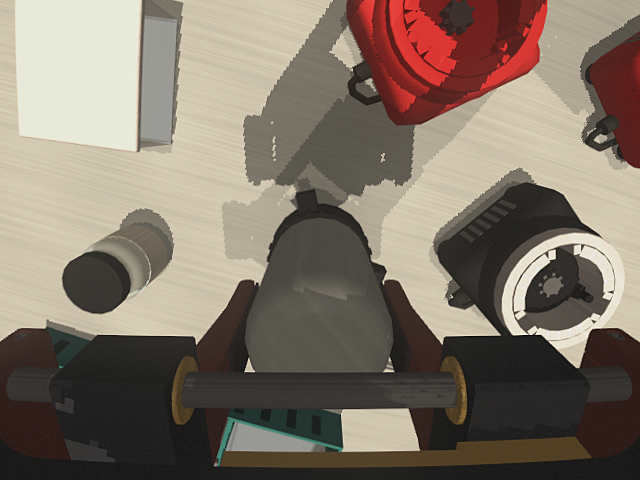

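Request:
send_rows:
  rows:
    - [-0.009,0.035,0,0,-1]
    - [-0.009,0.035,0,0,-1]
    - [-0.009,0.035,0,0,-1]
    - [-0.009,0.035,0,0,-1]
    - [-0.009,0.035,0,0,-1]

```text
t: 5.4
ee_pos: [558.9, -38.9, 302.4]
orientation: [0.431, -3.108, -0.002]
ft_force: [0.5, 1.1, -3.9]
width: 59.5
```

Request:
send_rows:
  rows:
    - [-0.008,0.036,0,0,-1]
    - [0,0,0,0,-1]
    - [0,0,0,0,-1]
    - [0,0,0,0,-1]

```text
t: 5.8
ee_pos: [557.6, -4.2, 303.5]
orientation: [0.434, -3.109, 0.0]
ft_force: [0.6, 0.3, -3.1]
width: 59.5
```

Run:
```python
from h import *
im=grab('wrist','w4'); o=telemetry.get_obs(); print(o['t'],o['qpos'],o['ee_pos'],o['ft_force'],o['width']); print(goto(o,557.8,-3))
c=proj(im,[[557,-3,145]])[0].astype(int); x0=c[0]-100;y0=c[1]-100; print(x0,y0)
cv2.imwrite('pics/crop5.png',np.clip(cv2.resize(im['color'][y0:y0+150,x0:x0+200],(800,600),interpolation=cv2.INTER_CUBIC).astype(float)*1.5,0,255).astype(np.uint8))
s=grab('scene','s4'); cv2.imwrite('pics/crop6.png',cv2.resize(s['color'][140:300,250:430],(675,600),interpolation=cv2.INTER_CUBIC))
```

```text
5.85 [-2.92027176e-02  3.24223648e-01  1.77842618e+00 -3.33651158e-04
  1.04047827e+00 -1.87644006e+00] [557.76098078  -4.4538172  303.81486314] [-0.11140073 -0.38849091 -3.14880104] 59.52699889835437
(array([-4.34567442e-01,  1.38789694e+00, -4.13299129e-04]), np.float64(105.84857723528529))
219 148
```

View pics/crop5.png

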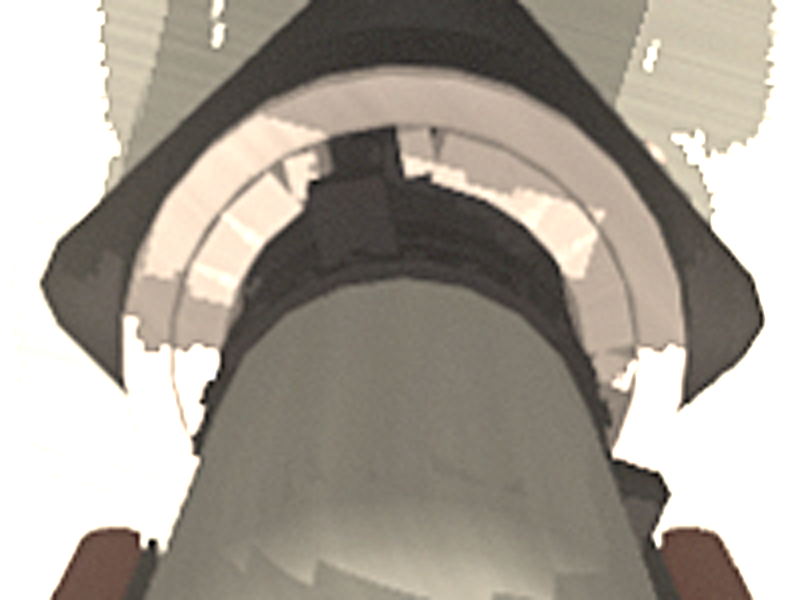

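View pics/crop6.png

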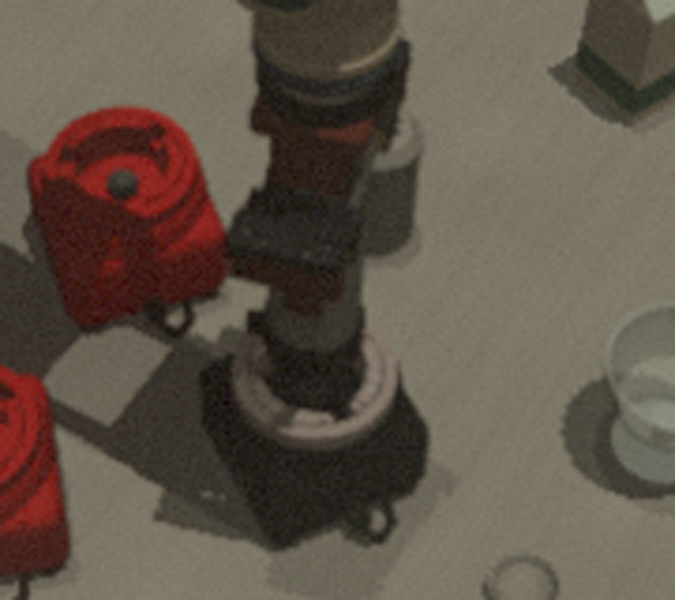

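Run:
```python
from h import *
im=load('w4'); k=4.
c=lambda x,y:[219+x/k-.4,148+y/k-.4]
vv,uu=np.mgrid[148:300,219:419]; D=depthpts(im,np.c_[uu.ravel(),vv.ravel()]).reshape(vv.shape+(3,))
def at(x,y): return D[int(y/k),int(x/k)].round(1)
for p in((355,205),(355,230),(355,188),(340,150),(380,150),(400,300),(400,400),(400,270)): print(p,at(*p))
F=D.reshape(-1,3)
def fit(s):
    for _ in range(4):
        M=np.c_[2*s[:,:2],np.ones(len(s))]; x=np.linalg.lstsq(M,(s[:,:2]**2).sum(1),rcond=None)[0]; r=np.sqrt(x[2]+x[0]**2+x[1]**2); e=abs(np.hypot(*(s[:,:2]-x[:2]).T)-r); s=s[e<2]
    return x[:2].round(2),r.round(2),len(s)
d0=np.hypot(F[:,0]-557.7,F[:,1]+3)
for a,b in((185,200),(200,215),(215,230),(180,240)): 
    s=F[(F[:,2]>a)&(F[:,2]<b)&(d0<34)]; print('shell',a,fit(s))
ring=F[(abs(F[:,2]-115)<4)]; 
# outer ring boundary: contour of ring mask
m=((abs(D[...,2]-115.5)<3)).astype(np.uint8); cs,_=cv2.findContours(m,cv2.RETR_EXTERNAL,cv2.CHAIN_APPROX_NONE); q=max(cs,key=cv2.contourArea).reshape(-1,2); P=D[q[:,1],q[:,0]]; r=np.hypot(P[:,0]-557.8,P[:,1]+3); P=P[(r>53)&(r<59)]; print('ring outer',fit(P))
sl=onz(im,[c(328,143),c(397,128)],115); print('slot corners',sl)
for z in(160,168): print('lug',z,onz(im,[c(318,180),c(391,177)],z), onz(im,[c(309,195),c(395,190)],z))
```

```text
(355, 205) [520.3 -21.6 169.7]
(355, 230) [524.1 -20.6 168.6]
(355, 188) [518.2 -22.2 168.4]
(340, 150) [526.  -25.6  82.4]
(380, 150) [521.4 -17.9  98.1]
(400, 300) [527.2 -12.  192.4]
(400, 400) [527.5 -11.9 235.6]
(400, 270) [526.8 -12.2 175. ]
shell 185 (array([556.26,  -3.91]), np.float64(29.77), 577)
shell 200 (array([556.42,  -3.89]), np.float64(29.8), 717)
shell 215 (array([557.63,  -3.56]), np.float64(30.86), 963)
shell 180 (array([557.54,  -3.58]), np.float64(30.82), 3278)
ring outer (array([557.07,  -2.95]), np.float64(54.79), 269)
slot corners [[520.46827515 -28.41328219 115.        ]
 [514.20660136 -16.66748956 115.        ]]
lug 160 [[519.7388132  -27.93675655 160.        ]
 [516.12640167 -16.94473094 160.        ]] [[522.44770509 -28.6946399  160.        ]
 [517.95176949 -15.77128374 160.        ]]
lug 168 [[518.31021586 -27.85144776 168.        ]
 [514.82564038 -17.24840807 168.        ]] [[520.92324545 -28.58251113 168.        ]
 [516.58641207 -16.11648683 168.        ]]
```

Run:
```python
from h import *
im=load('w4'); cv2.imwrite('pics/crop7.png',np.clip(cv2.resize(im['color'][172:222,284:340],(672,600),interpolation=cv2.INTER_CUBIC).astype(float)*2.2,0,255).astype(np.uint8))
```

```text
(no output)
```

View pics/crop7.png

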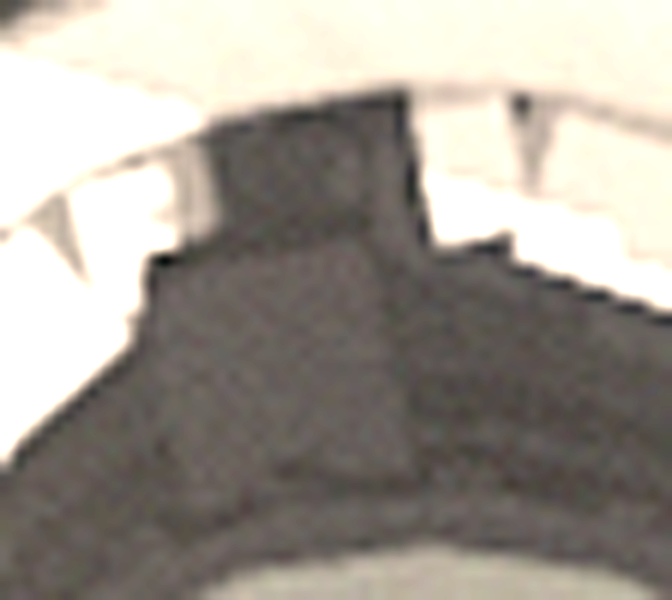

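Run:
```python
from h import *
im=load('w4'); k=12.
c=lambda x,y:[284+x/k-.46,172+y/k-.46]
sl=onz(im,[c(205,130),c(407,95)],115)[:,:2]; lg=onz(im,[c(150,262),c(370,238)],169)[:,:2]
ang=lambda v:np.degrees(np.arctan2(v[1],v[0]))
print(sl,lg,np.hypot(*(sl[0]-sl[1])),np.hypot(*(lg[0]-lg[1])))
for W in((557.8,-3),(557.1,-2.95)): print('slot',ang(sl.mean(0)-W),np.hypot(*(sl.mean(0)-W)))
for C in((557.6,-3.6),(556.4,-3.9)): print('lug',ang(lg.mean(0)-C),np.hypot(*(lg.mean(0)-C)))
n=lambda e:ang(np.array([-e[1],e[0]])); print('edge dirs',n(sl[1]-sl[0]),n(lg[1]-lg[0]))
```

```text
[[519.75211053 -28.58757809]
 [514.18385667 -16.98118389]] [[518.93134231 -28.92551487]
 [514.71021243 -18.52057509]] 12.872988676353438 11.228566661996412
slot -154.14836959440464 45.372627152203464
slot -153.70011119800188 44.76585093384422
lug -153.73535720566065 45.47396989173766
lug -153.3962424428859 44.26587824059051
edge dirs -154.3702908931374 -157.91833454344888
```

Request:
send_rows:
  rows:
    - [-0.0007,0.0006,0.006,-0.01,-1]
    - [0,0,0.01,0,-1]
    - [0,0,0.006,0,-1]
    - [0,0,0.003,0,-1]
    - [0,0,0,0,-1]

```text
t: 6.4
ee_pos: [558.2, -2.8, 278.9]
orientation: [0.451, -3.108, -0.0]
ft_force: [0.3, -0.4, -2.1]
width: 59.7
```

Request:
send_rows:
  rows:
    - [0,0,0.003,0,-1]
    - [0,0,0.002,0,-1]
    - [0,0,0.002,0,-1]
    - [0,0,0,0,-1]
    - [0,0,0,0,-1]

```text
t: 6.9
ee_pos: [558.5, -2.7, 272.7]
orientation: [-0.451, 3.109, -0.0]
ft_force: [-0.1, 0.5, -2.8]
width: 59.9
```

Run:
```python
from h import *
im=grab('wrist','w5'); o=telemetry.get_obs(); print(o['t'],o['ee_pos'],o['ft_force'],o['moment']); print(goto(o,557.8,-3))
cv2.imwrite('pics/crop8.png',np.clip(cv2.resize(im['color'][150:300,219:419],(800,600),interpolation=cv2.INTER_CUBIC).astype(float)*2,0,255).astype(np.uint8))
```

```text
6.95 [558.59597834  -2.72203775 272.77989378] [-0.51003365  0.87624671 -2.41698694] [ 0.08464713  0.02577522 -0.02008068]
(array([ 8.42155764e-01, -4.02265467e-02, -1.32307408e-04]), np.float64(106.514905331012))
```

View pics/crop8.png

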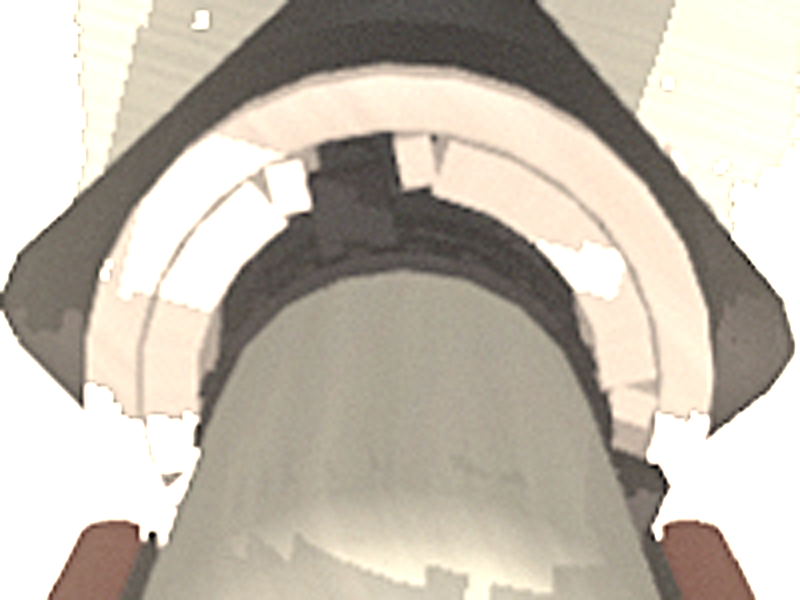

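The lug at crop (350,210) lines up with the slot mouth at crop (310–395,165). The collar is about 3 mm into the well with no contact force, so I'll lower it in small steps.

Request:
send_rows:
  rows:
    - [0,0,0.002,0,-1]
    - [0,0,0.002,0,-1]
    - [0,0,0.002,0,-1]
    - [0,0,0,0,-1]

```text
t: 7.35
ee_pos: [558.3, -2.7, 266.3]
orientation: [0.451, -3.108, -0.0]
ft_force: [0.6, 0.2, -3.4]
width: 59.3
```

Request:
send_rows:
  rows:
    - [0,0,0.0015,0,-1]
    - [0,0,0.0015,0,-1]
    - [0,0,0,0,-1]

```text
t: 7.65
ee_pos: [558.4, -2.7, 263.4]
orientation: [0.451, -3.109, -0.0]
ft_force: [-0.3, -0.3, -2.6]
width: 59.6
```

Request:
send_rows:
  rows:
    - [0,0,0.002,0,-1]
    - [0,0,0.002,0,-1]
    - [0,0,0.0015,0,-1]
    - [0,0,0,0,-1]

```text
t: 8.05
ee_pos: [558.4, -2.7, 257.9]
orientation: [0.451, -3.109, -0.0]
ft_force: [-0.4, 0.1, -2.9]
width: 59.4
```

Request:
send_rows:
  rows:
    - [0,0,0.002,0,-1]
    - [0,0,0.0015,0,-1]
    - [0,0,0.001,0,-1]
    - [0,0,0,0,-1]

```text
t: 8.45
ee_pos: [558.4, -2.7, 253.5]
orientation: [0.451, -3.109, -0.0]
ft_force: [-0.6, -0.4, -2.4]
width: 59.7
```

The lugs are well down in the slots: TCP is at 253.5 mm, against 265.7 if they had been blocked. I'll go on to the pins.

Request:
send_rows:
  rows:
    - [0,0,0.001,0,-1]
    - [0,0,0.001,0,-1]
    - [0,0,0.001,0,-1]
    - [0,0,0,0,-1]

```text
t: 8.85
ee_pos: [558.8, -2.7, 251.2]
orientation: [-0.451, 3.108, -0.0]
ft_force: [-0.8, 0.4, 3.5]
width: 59.4
```

Request:
send_rows:
  rows:
    - [0,0,0.001,0,-1]
    - [0,0,0.001,0,-1]
    - [0,0,0,0,-1]

```text
t: 9.15
ee_pos: [558.8, -2.7, 249.1]
orientation: [-0.451, 3.108, -0.0]
ft_force: [-2.1, 0.3, 6.4]
width: 59.1
```

Request:
send_rows:
  rows:
    - [0,0,0.001,0,-1]
    - [0,0,0.001,0,-1]
    - [0,0,0,0,-1]

```text
t: 9.45
ee_pos: [558.8, -2.7, 247.3]
orientation: [-0.451, 3.108, -0.0]
ft_force: [-1.8, 0.3, 7.8]
width: 59.4
```

Request:
send_rows:
  rows:
    - [0,0,0.001,0,-1]
    - [0,0,0.0005,0,-1]
    - [0,0,0,0,-1]

```text
t: 9.75
ee_pos: [559.0, -2.7, 246.5]
orientation: [-0.451, 3.108, -0.0]
ft_force: [-4.3, 0.5, 13.1]
width: 59.7
```

Request:
send_rows:
  rows:
    - [0,0,0.0005,0,-1]
    - [0,0,0.0005,0,-1]
    - [0,0,0,0,-1]

```text
t: 10.05
ee_pos: [559.2, -2.6, 246.4]
orientation: [-0.451, 3.107, -0.0]
ft_force: [-6.5, 0.8, 20.5]
width: 59.6
```

It has hit the hard stop: the force rose from 13 to 20 N with only 0.1 mm of travel. I'll hold it there and check.

Request:
send_rows:
  rows:
    - [0,0,0,0,-1]
    - [0,0,0,0,-1]
    - [0,0,0,0,-1]
    - [0,0,0,0,-1]
    - [0,0,0,0,-1]

```text
t: 10.55
ee_pos: [559.2, -2.6, 246.4]
orientation: [-0.451, 3.107, -0.0]
ft_force: [-6.3, 1.5, 20.1]
width: 59.7
```

Run:
```python
from h import *
im=grab('wrist','w6'); o=telemetry.get_obs(); print(o['t'],o['ee_pos'],o['ft_force'],o['moment'],o['width'])
vv,uu=np.mgrid[200:300,219:419]; F=depthpts(im,np.c_[uu.ravel(),vv.ravel()])
s=F[(np.hypot(F[:,0]-558,F[:,1]+3)<33)&(F[:,2]>122)&(F[:,2]<170)]
for a,b in((122,140),(140,160),(160,180)):
    p=s[(s[:,2]>a)&(s[:,2]<b)]; 
    if len(p)>50: M=np.c_[2*p[:,:2],np.ones(len(p))]; x=np.linalg.lstsq(M,(p[:,:2]**2).sum(1),rcond=None)[0]; print(a,x[:2],np.sqrt(x[2]+x[0]**2+x[1]**2))
a=np.clip(cv2.resize(im['color'][150:300,219:419],(800,600),interpolation=cv2.INTER_CUBIC).astype(float)*1.6,0,255).astype(np.uint8); cv2.imwrite('pics/crop9.png',a)
grab('scene','s6'); grab('top','t6')
```

```text
10.6 [559.17889323  -2.64348103 246.39954768] [-5.38162757  1.36096193 20.81282965] [0.22158578 1.19735631 0.02704031] 60.02405247740484
122 [557.88426727  -2.40978967] 29.745645185692407
140 [558.10220831  -2.384556  ] 29.786254217842426
160 [559.38751173  -2.07354953] 30.869622454895612
```

View pics/crop9.png

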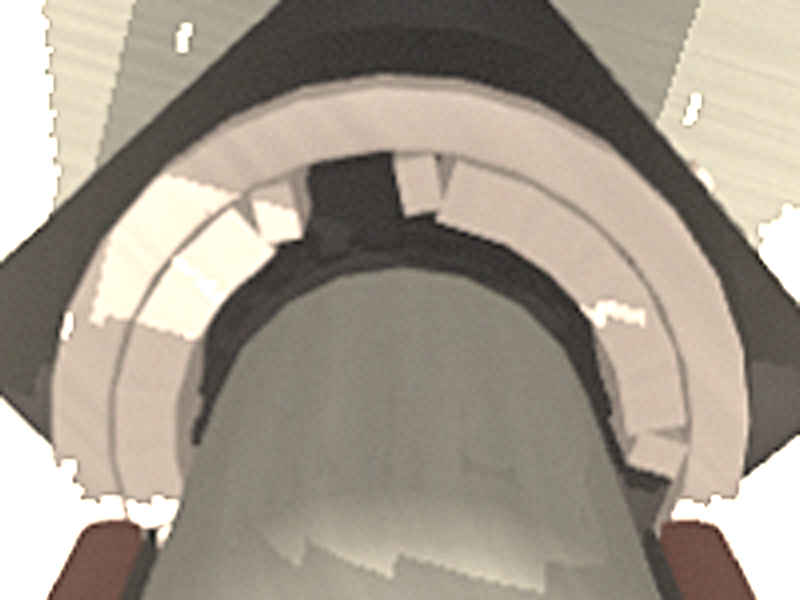

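View pics/s6.png

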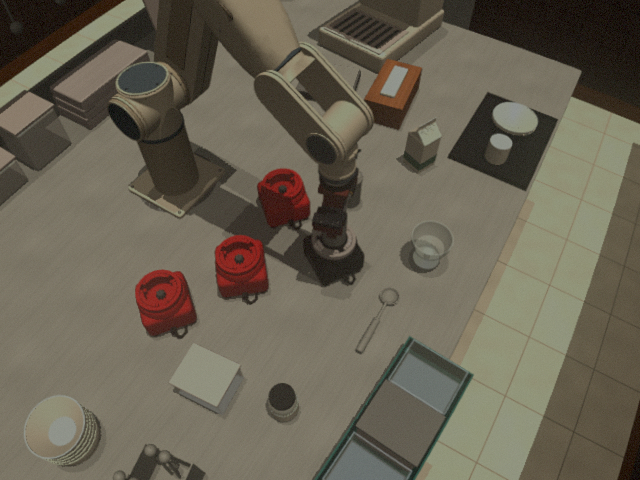

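In the wrist crop the lug is sunk in its slot near (345,235), and the cup stands upright in the ring. The scene view shows the other objects where they were. Force is holding at about 20 N, so I'm handing it in.

Run:
```python
from h import *
print(ctrl.close_job()); o=telemetry.get_obs(); print(o['t'],o['ee_pos'],o['ft_force'],o['width'])
```

```text
the job is handed in; nothing more can be done
None
the job is handed in; nothing more can be done
```

I gripped the lugged steel cup high on its shell, turned it about 30° and lowered it in small steps into the black grinder. I then pressed it onto the switch and handed in still gripping and pushing, at about 10.7 s. No verdict was reported.

- **Lugs in the slots:** the tool went about 19 mm below the height where misaligned lugs would have stopped the cup, with no contact force until the pins. The last wrist picture shows a lug sunk in its slot.
- **Switch fully down:** the press measured about 5 mm from first pin contact. The force then rose from 13 N to 20 N with only 0.1 mm more travel, so I took that as the hard stop. It held steady at 20–21 N for half a second before hand-in. Cup depth was worked out from the tool height; I did not measure the switch itself.
- **Cup position:** the cup's axis agrees with the ring centre to about 1 mm, and the shell fits show no tilt beyond their noise. There is a side force of about 6 N along x while it is pressed.
- **Other objects:** they look unmoved in the final scene picture. The arm hides the shaker there, so I could not check it.
- **Readings that disagreed:** single estimates of the lug angle differed by up to 10° (the farthest view was poorest) and slot angles by about 2°. I settled it by checking lug against slot in the wrist picture before lowering.

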